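# Take the lifting yoke off the safety hook and park it behind the catch

## Task

Take the blue lifting yoke by its black handle off the steel safety hook: press its cross pin back against the red sprung keeper until you feel the firm stop behind it, then lift it out of the hook's mouth without wrenching the hook. Stand it in the mouth of the green parking rack and slide it home against the end stop, so that its base plate lifts the red catch and the catch drops behind it; keep the fingers off the hook and the catch, let go of the yoke and leave the other things where they are.

Things in the scene. Friction and masses are not known exactly. Their poses are not given: they have to be found in the camera images.
- yoke: Loose blue lifting yoke, 0.4 to 0.65 kg, hanging by its pin in the hook. Base plate 60 (x) x 100 (y) x 10 mm; two legs 12 x 8 mm at y = +-32 mm carry a cross pin and a black handle bar on top. Origin: centre of the plate's underside; z up, y along pin and handle. 72 mm free height between plate and pin.
- yoke_handle (a point): Centre of the yoke's black handle bar, 138 mm above the yoke's origin. The bar is 16 mm thick (x), 74 mm long (y), 32 mm high: pinch it across its thickness from above.
- yoke_pin (a point): Centre of the yoke's round steel cross pin (12 mm diameter, along y), 88 mm above the yoke's origin.
- hook_stand: Fixed grey stand with steel hook, 24 mm wide, mouth up. Origin on the table under the bowl; z up; +x runs from the hook's beak (robot side) back to shank and post. The hook may be clamped up to 10 mm forward or back on the stand (not reported), so the push needed is unknown: feel for it. Hook underside 82 mm, post 74 to 98 mm behind, tops no higher than 128 mm above the origin.
- hook_bowl (a point): On the stand, over its origin at the height of the hook's flat bowl floor (100 mm). A beak from the front wall, 14 to 22 mm above the floor, covers the pin. A red keeper leaf behind it shuts the mouth; pushed toward +x by the pin it yields (3 to 9 N) until the pin meets rigid shank cheeks 17 to 40 mm from the start: the firm stop. There the pin is 4 mm clear of the beak and can go straight up; keep pressing.
- hook_way_out (a point): On the stand: where the pin may pass on its way out, 85 mm in front (-x) of the bowl and 42 mm above its floor. The pin needs 24 mm of lift to clear beak, 30 mm to clear the keeper's tip; above 50 mm the base plate meets the hook's underside. So lift about 36 mm, leave toward -x until the pin is here, then rise.
- rack: Fixed parking rack: grey floor 6 mm thick, green side walls 106 mm apart (tops 27 mm above table), end stop at +x. z up; the yoke slides in toward +x, its x along the rack's. Origin on the table under the home place of the yoke's centre. Walls start 100 mm before it, a flared mouth 138 mm before, the floor 165 mm before.
- rack_seat (a point): On the rack's floor, 6 mm above the rack's origin: where the yoke's origin is when its plate touches the end stop.
- rack_mouth (a point): On the rack's floor, 125 mm before the seat: set the yoke down with its origin here, clear of the catch, then slide it in.
- catch (a joint): Angle (rad) of the red gravity catch over the left (+y) edge of the rack's floor, hinged 75 mm before the seat at 32 mm height. 0 = down; grows as the tip rises, to 0.8. The plate sliding in lifts its sloping underside (about 0.2 rad) with a push under 2 N; it drops by its own weight behind the plate's rear edge once the plate is within 3 mm of the end stop.
- cup: Bystander: orange bellows suction cup, 62 mm across, 48 mm high; origin under its centre.
- tape: Bystander: yellow tape measure, 36 x 80 x 62 mm; origin under its centre.
- valve: Bystander: small black and white solenoid valve, 23 x 50 x 58 mm; origin under its centre.
- spool: Bystander: blue reel of thread seal tape, 54 mm across, 16 mm high; origin under its centre.

How it is judged:
On the way, in this order (a step that is already met when the one before it is completed fails the run):
1. the yoke is off the hook: its pin is at least 20 mm above its place in the bowl and at least 50 mm in front of it (z of yoke_pin in the frame of hook_stand above 0.126 m and x of yoke_pin in the frame of hook_stand below -0.05 m), for 0.05 s.
2. the base plate's edge lifts the catch (value of joint catch above 0.08 rad and contact force between yoke and rack above 0.05 N), for 0.05 s.
At the end, for the whole second after the job is handed in: The yoke stands upright and at rest on the rack's floor against the end stop (origin within 6 mm of the seat, aligned within 0.08 rad), and the catch is down (under 0.04 rad) behind its base plate (horizontal distance between yoke and rack_seat below 0.006 m and z of yoke in the frame of rack_seat below 0.003 m and angle between yoke's own z axis and vertical below 0.05 rad and angle between the x axis of yoke and the x axis of rack, either way round below 0.08 rad and value of joint catch below 0.04 rad and linear speed of yoke below 0.02 m/s); the robot touches nothing.
It fails at once if the yoke is wrenched against the hook or its stand (over 28 N) (contact force between yoke and hook_stand above 28 N).
It fails at once if the fingers push on the hook, its keeper or stand (over 3 N) (contact force between the fingers and hook_stand above 3 N).
It fails at once if the fingers push on the rack or its catch (over 3 N) (contact force between the fingers and rack above 3 N).
It fails at once if a bystander is moved more than 30 mm (distance of any of cup, tape, valve, spool from where it was at the start of the episode above 0.03 m).
It also fails if it takes over 54 s, if anything falls off the work surface, if the arm or the gripper's body presses on something with over 40 N, if the wrist force passes 120 N, or if a joint passes its speed limit or range.

## Robot

A 6-joint arm with a two-finger parallel gripper is mounted at the origin on a cart in front of the work surface, level with it; the furniture and walls round the work are solid. World frame = base frame: x ahead of the robot, y to its left, z up, the work surface at z = 0. Lengths are in m, angles in rad, forces in N, time in s.
With the tool pointing down it reaches from about 0.4 to 0.825 m from the base axis. Payload 7 kg.
Tool frame: the origin (TCP) lies on the mounting face of the last link; the fingertips stand 178 mm ahead of it and the grasp point (between the pads) lies arm.grip_depth ahead of it (arm.grip_depth is the distance from the TCP to the grasp point, in m); z points along the fingers, y is the direction in which the jaws open and shut (so a half turn about z gives the same grasp; the last joint's range is limited). The gripper opens to 88 mm and grips with 3 to 60 N. Pads are 19 mm wide; open, the fingers measure 130 mm over their backs; the gripper's body (78 mm by 193 mm) begins 47 mm behind the grasp point.
Start: joints at [-0.843, 0.359, 0.012, 0, -1.224, -0.288], TCP at [0.287, -0.611, 0.405] pointing down, gripper open.
Joint ranges: [-3.07, 3.07], [-1.43, 2.12], [-1.02, 1.25], [-3.03, 1.67], [-3.05, -0], [-3.03, 3.03]. Speed limits (rad/s): [2.39, 2.39, 3.01, 3.14, 3.14, 3.14].

## Interface

Orientations are given as [roll, pitch, yaw] about the fixed x, y, z axes, in that order (R = Rz(yaw) Ry(pitch) Rx(roll)).
In Python, from station import arm gives the robot as it stands.
- The arm moves only by the tool carry_out, never from a script. Its argument "targets" is a list that holds one entry, the list of rows, each a list of 7 numbers: the turn, a rotation vector about the tool's x, y, z in units of 8 degrees (1.0 is 8 degrees), then the shift along the tool's x, y, z in units of 2.5 cm (1.0 is 2.5 cm), then the opening, from -1 (shut) to 1 (fully open). A call has 1 to 20 rows; each row shifts and turns the commanded pose from where the row before left it, along the tool's axes as they then stand; what a row does not reach is not made up. A row lasts 1/8 s, in which the tool goes at most 62.5 mm and 10.7 degrees, less where a joint would pass 70% of its speed; a pose out of reach is approached as far as the arm can. A call with a number of a shift or a turn outside -1 to 1 is refused whole. A call with a gripper value outside its range is refused whole. The fingers move at their own pace and stop on an object; "squeeze" is the grip in N (left out, the last holds). Time passes only in rows, so rows that do not move let the fingers close. It gives the time, the measured TCP pose, the force and the opening at its end, in the units of the state.
- arm.get_state(): the state, without advancing time (a new reading comes with each control period).
- arm.grab_frame(name): name is "scene" or "top"; returns (picture, depth): 420x560x3 uint8, red, green, blue; 420x560 float32, m along the optical axis (not along the pixel's ray), 0 where there is no reading.
- arm.camera_model(name): a dict with "camera_matrix" (3x3 intrinsics, pixels), "world_from_camera" (4x4, takes a point from camera to world coordinates). Camera axes: x right, y down, z forward; pixel columns grow to the right and rows downward; lengths in m; the calibration is good to about 2 mm. A picture is of the moment at which its call begins. camera_model takes no time and is no camera call.
- arm.job_done(): hands the job in, once; it reports no verdict.
Trained networks look in the newest picture that a camera, given by its name, has taken for a name from the list of things; names that differ only in an ending like _2 or _b are one class to them, and where a whole thing is asked for, a point or a joint stands for the part that bears it (a point fixed in the world has none). Each returns a list of dicts, best first, with "conf" (0 to 1); they miss things now and then, are a little off and sometimes report something else, mostly with a low value. They report only what shows in the picture. A call takes as long as a camera call.
- arm.spot_in(camera, query): "point" ([row, column] in pixels, amid what is visible of it).
- arm.landmark_of(camera, query): "point" ([row, column] in pixels: a listed point, or the origin of a listed thing).
The state is a dict: "t": time; "q": joint angles; "qd": joint speeds; "joint_efforts": joint torques, N m; "eef_pos": TCP position; "ee_rot": TCP orientation; "force": force on the tool from outside, world axes, zero at the start; "moment": the same for the moment, N m; "width": finger opening in m.
Only numpy, scipy, OpenCV 4.12 (cv2) and the standard library are available. Lean on these libraries where they do the work, as an engineer would, in place of code of your own. Each camera call takes 0.05 s, during which the arm holds its last target.

## Working session

There is one attempt and no reset: what is moved stays moved. The work goes in short steps, Python scripts to look and compute and a tool call to move; the robot and the scene stay as the last step left them, time stands still between calls to the robot, and variables do not carry over. Pictures are saved under pics/ and viewed, and the job is handed in when it is done.

Besides the shell and the picture viewer there is one more tool, called after ">>>" by a JSON object that holds its "name" and its "arguments", one argument or row to a line. carry_out: Moves the arm, as the interface text tells. Its arguments: {"type":"object","properties":{"targets":{"type":"array"},"squeeze":{"type":"number"}},"required":["targets"]}

```bash
ls; mkdir -p pics; cat > h.py <<'E'
import numpy as np, cv2
from station import arm
def save(n,f):
    p,d=arm.grab_frame(n); cv2.imwrite('pics/'+f,p[:,:,::-1]); np.save('pics/'+f+'.npy',d); return p,d
def world(n,r,c,z):
    m=arm.camera_model(n);K=np.array(m['camera_matrix']);T=np.array(m['world_from_camera'])
    v=np.array([(c-K[0,2])/K[0,0],(r-K[1,2])/K[1,1],1.0])
    return (T@np.r_[v*z,1])[:3]
def cloud(n,d):
    m=arm.camera_model(n);K=np.array(m['camera_matrix']);T=np.array(m['world_from_camera'])
    r,c=np.mgrid[:d.shape[0],:d.shape[1]]
    P=np.stack([(c-K[0,2])/K[0,0]*d,(r-K[1,2])/K[1,1]*d,d,np.ones_like(d)],-1)
    return (P@T.T)[...,:3]
E
python3 - <<'E'
from h import *
print(arm.get_state(), arm.grip_depth)
for n in('scene','top'):
    p,d=save(n,n+'0.png'); print(n,arm.camera_model(n)); C=cloud(n,d)
    for q in ['yoke','yoke_handle','yoke_pin','hook_stand','hook_bowl','hook_way_out','rack','rack_seat','rack_mouth','catch','cup','tape','valve','spool']:
        try:
            l=arm.landmark_of(n,q)[:2]
            for o in l:
                r,c=o['point']; print(n,q,round(o['conf'],2),np.round(o['point']),np.round(C[int(r),int(c)],3))
        except Exception as e: print(q,e)
print(arm.get_state()['t'])
E
```

```text
pics
{'t': 0.0, 'q': array([-8.42885004e-01,  3.59391483e-01,  1.10594051e-02, -3.68883401e-04,
       -1.22409109e+00, -2.88091192e-01]), 'qd': array([ 1.40309185e-03, -2.48966735e-03, -5.19541818e-04,  2.85153394e-05,
        7.43502369e-05,  4.13624259e-04]), 'joint_efforts': array([ 4.85823675e-04, -5.82714200e+01,  2.93064612e+01,  6.99748233e+00,
        6.93586378e-03, -1.56536134e-04]), 'eef_pos': array([ 0.28731311, -0.61058401,  0.40371633]), 'ee_rot': array([ 3.13993432e+00, -1.29788867e-04, -2.70189804e+00]), 'force': array([-1.47891203, -0.16122825, -0.15486573]), 'moment': array([-0.00108675, -0.00861598,  0.00440227]), 'width': 0.08776840005785816} 0.1593
scene {'camera_matrix': array([[440.69504285,   0.        , 279.95044364],
       [  0.        , 440.69504285, 207.57456403],
       [  0.        ,   0.        ,   1.        ]]), 'world_from_camera': array([[-0.91999095, -0.20959665,  0.33118862,  0.25079434],
       [-0.39160127,  0.52665939, -0.75450536,  0.71359877],
       [-0.0162818 , -0.82383198, -0.56660018,  0.65466708],
       [ 0.        ,  0.        ,  0. 
[... 1439 characters left out ...]

top yoke_pin 0.95 [224. 314.] [ 0.553 -0.089  0.165]
top hook_stand 0.76 [230. 311.] [ 0.549 -0.083  0.119]
top hook_stand 0.25 [231. 217.] [0.56  0.152 0.003]
top hook_bowl 0.82 [224. 315.] [ 0.555 -0.091  0.169]
top hook_way_out 0.66 [175. 236.] [0.693 0.104 0.061]
top rack 0.67 [232. 218.] [0.554 0.151 0.005]
top rack_seat 0.7 [229. 219.] [0.562 0.147 0.003]
top rack_mouth 0.58 [279. 212.] [0.435 0.159 0.   ]
catch it knows: cup, hook_bowl, hook_stand, hook_way_out, rack, rack_mouth, rack_seat, spool, tape, valve, yoke, yoke_handle, yoke_pin
top cup 0.94 [176. 279.] [ 0.697 -0.007  0.046]
top valve 0.75 [165. 204.] [0.725 0.19  0.044]
top spool 0.82 [281. 369.] [ 0.434 -0.239  0.017]
1.4
```

View pics/scene0.png

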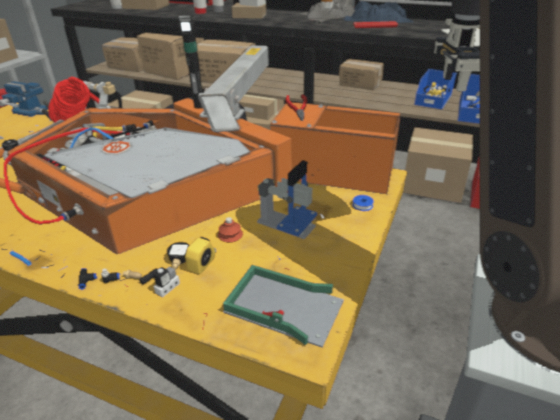

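View pics/top0.png

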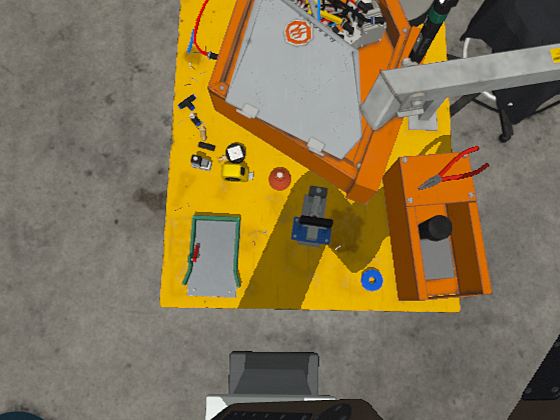

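```bash
python3 - <<'E'
from h import *
P={}
for n in('top','scene'):
    img=cv2.imread(f'pics/{n}0.png'); d=np.load(f'pics/{n}0.png.npy'); C=cloud(n,d)
    x,y,z=C[...,0],C[...,1],C[...,2]
    reg=(d>0)&(x>.4)&(x<.72)&(y>-.2)&(y<-.0)
    def rep(name,m):
        p=C[m]
        if len(p)<5: print(n,name,len(p));return
        (c,s,a)=cv2.minAreaRect((p[:,:2]*1000).astype(np.float32)); print(n,name,len(p),'med',np.round(np.median(p,0),4),'rect',np.round(c,1),np.round(s,1),round(a,1),'z',np.round(np.percentile(p[:,2],[5,50,95]),3))
    dark=img.max(2)<55
    rep('handle',reg&dark&(z>.135)&(z<.185))
    rep('handle all',reg&(z>.16)&(z<.185))
    blue=(img[...,0].astype(int)-img[...,2]>30)
    rep('plate',reg&blue&(z>.015)&(z<.04))
    rep('hook',reg&~dark&~blue&(z>.095)&(z<.14)&(x>.575))
    rack=(d>0)&(x>.35)&(x<.68)&(y>.05)&(y<.27)
    hsv=cv2.cvtColor(img,cv2.COLOR_BGR2HSV); g=(abs(hsv[...,0].astype(int)-75)<20)&(hsv[...,1]>80)
    rep('green top',rack&g&(z>.02)&(z<.035))
    rep('green',rack&g)
    fl=rack&(hsv[...,1]<60)&(z<.012)
    rep('floor',fl)
    np.save(f'pics/g_{n}.npy',C[rack&g]);
    big=cv2.resize(img[150:320,170:420] if n=='top' else img[140:360,210:400],None,fx=3 if n=='top' else 2.7,fy=3 if n=='top' else 2.7,interpolation=cv2.INTER_CUBIC); cv2.imwrite(f'pics/{n}0z.png',big)
    for nm,bm in(('table',(d>0)&(x>.38)&(x<.42)&(y>-.1)&(y<.05)),):
        print('table z',np.median(z[bm]))
E
```

```text
top handle 286 med [ 0.559  -0.0929  0.1694] rect [560.8 -92.9] [74.2 16.1] 82.8 z [0.149 0.169 0.173]
top handle all 380 med [ 0.565  -0.1132  0.1689] rect [ 612.3 -146.9] [ 63.8 204.7] 43.5 z [0.164 0.169 0.172]
top plate 392 med [ 0.5489 -0.0771  0.0266] rect [560.3 -93.1] [97.7 59.4] 82.5 z [0.023 0.027 0.033]
top hook 549 med [ 0.6546 -0.1103  0.1105] rect [ 661.1 -113.8] [123.3 128.3] 31.9 z [0.096 0.111 0.136]
top green top 497 med [0.5473 0.1476 0.0252] rect [505.8 153.8] [140.2 175.9] 88.0 z [0.021 0.025 0.029]
top green 620 med [0.5371 0.1615 0.0248] rect [505.8 153.8] [140.2 175.9] 88.0 z [0.012 0.025 0.03 ]
top floor 3145 med [0.4787 0.157  0.0047] rect [472.2 157.1] [122.7 224.3] 88.5 z [0.001 0.005 0.008]
table z -0.0013081315115954784
scene handle 260 med [ 0.5567 -0.0794  0.1626] rect [558.3 -88.9] [73.1 12.3] 82.4 z [0.146 0.163 0.173]
scene handle all 313 med [ 0.5653 -0.1119  0.169 ] rect [ 614.5 -147.9] [ 66.1 209. ] 44.6 z [0.161 0.169 0.173]
scene plate 566 med [ 0.5551 -0.0807  0.0282] rect [560.6 -88.8] [100.1  60.1] 84.5 z [0.023 0.028 0.036]
scene hook 1100 med [ 0.667  -0.1206  0.1126] rect [ 663.2 -111.8] [119.7 135.7] 28.8 z [0.097 0.113 0.137]
scene green top 818 med [0.5216 0.1949 0.0256] rect [503.8 160.2] [143.8 173.2] 89.5 z [0.021 0.026 0.029]
scene green 1373 med [0.5156 0.1832 0.0224] rect [503.8 160.5] [144.4 173.2] 89.5 z [0.012 0.022 0.029]
scene floor 4077 med [0.4752 0.1524 0.0062] rect [533.  139.1] [164.7 296.2] 85.5 z [0.003 0.006 0.008]
table z 3.0701733618188065e-05
```

View pics/top0z.png

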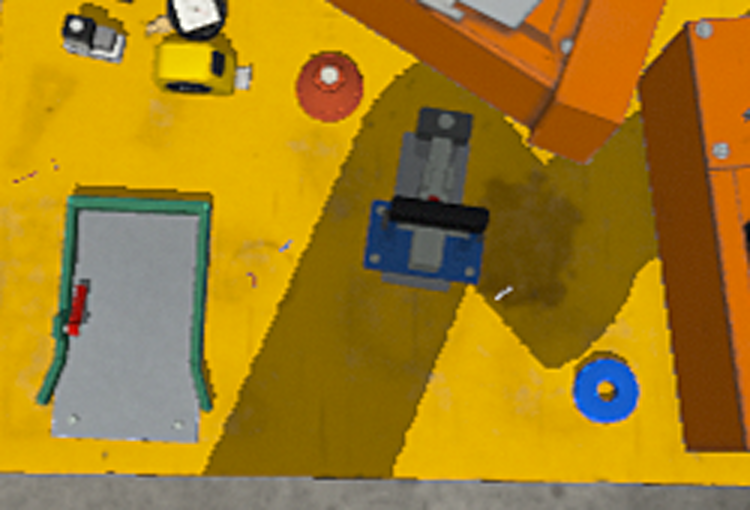

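View pics/scene0z.png

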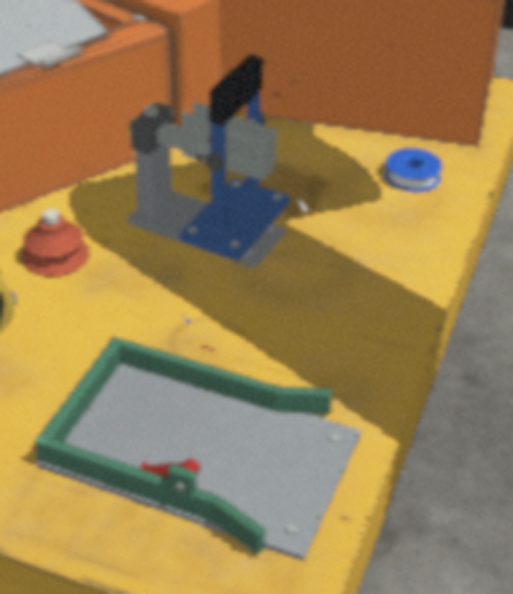

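```bash
python3 - <<'E'
from h import *
from scipy.optimize import least_squares
for n in('top','scene'):
    g=np.load(f'pics/g_{n}.npy'); g=g[(g[:,2]>.018)&(g[:,2]<.031)]
    th=np.radians(-2 if n=='top' else -1.)
    for it in range(4):
        c,s=np.cos(th),np.sin(th); u=g[:,0]*c+g[:,1]*s; v=-g[:,0]*s+g[:,1]*c
        um=u.max(); st=(u>um-.125)&(u<um-.02)
        vm=(v[st].max()+v[st].min())/2
        L=st&(v>vm+.03);R=st&(v<vm-.03)
        L&=(abs(v-np.median(v[L]))<.008)
        a=np.polyfit(u[L],v[L],1);b=np.polyfit(u[R],v[R],1)
        E=(u>np.percentile(u,99.5)-.015)&(abs(v-vm)<.04)
        e=np.polyfit(v[E],u[E],1)
        print(n,np.degrees(th),'slopes',np.degrees([a[0],b[0],-e[0]]))
        th+=np.arctan((a[0]+b[0])/2)
    print('v L',np.percentile(v[L],[3,50,97]),'R',np.percentile(v[R],[3,50,97]),'E u',np.percentile(u[E],[3,50,97]),'u min',np.percentile(u,[0.5]),L.sum(),R.sum(),E.sum())
    img=cv2.imread(f'pics/{n}0.png'); d=np.load(f'pics/{n}0.png.npy'); C=cloud(n,d)
    m=(d>0)&(C[...,2]>.185)&(C[...,0]<.9)&(C[...,0]>.4)&(abs(C[...,1])<.3)
    print('obst >.185:',m.sum(), C[m].min(0) if m.any() else '',C[m].max(0) if m.any() else '')
    m&=(C[...,0]<.76)&(C[...,1]>-.17); print(m.sum(), C[m].min(0) if m.any() else '')
    q=(d>0)&(abs(C[...,0]-.70)<.004)&(abs(C[...,1]+.13)<.03); print(C[q][:, 2].max() if q.any() else None)
E
```

```text
top -2.0 slopes [1.1647533  0.71885998 0.54553565]
top -1.0582781734378504 slopes [ 0.12610286 -0.15174371 -0.12916427]
top -1.0710985971178228 slopes [ 0.13887695 -0.13897608 -0.11656341]
top -1.071148162597281 slopes [ 0.13892634 -0.13892672 -0.11651469]
v L [0.21871315 0.22083326 0.22406476] R [0.10500315 0.10796412 0.11118388] E u [0.58041553 0.58482176 0.58960837] u min [0.41612976] 93 110 124
obst >.185: 1850 [ 0.79540147 -0.29994425  0.18509159] [ 0.89991854 -0.20163293  0.25171994]
0 
0.151194824142996
scene -1.0 slopes [-0.91542251 -0.70266552 -0.6111682 ]
scene -1.8089902525772545 slopes [-0.12279037  0.12380777  0.16007265]
scene -1.808481555332367 slopes [-0.12329779  0.12330013  0.15956627]
scene -1.8084803853373308 slopes [-0.12329895  0.12329896  0.1595651 ]
v L [0.22935149 0.23318109 0.23514014] R [0.11682601 0.11950624 0.12183751] E u [0.57804674 0.57989995 0.58362486] u min [0.41166937] 249 204 135
obst >.185: 1063 [ 0.79300981 -0.29981953  0.18504341] [ 0.89734078 -0.20228479  0.25180037]
0 
0.15255378867802538
```

>>> {"name": "carry_out", "arguments": {
  "targets": [
    [[0,0,-1,0,0,0,1],[0,0,-1,0,0,0,1],[0,0,-1,0,0,0,1],[0,0,-1,0,0,0,1],[0,0,-1,0,0,0,1],[0,0,-1,0,0,0,1],[0,0,-1,0,0,0,1],[0,0,-0.2,0,0,0,1],[0,0,0,-1,-0.15,0,1],[0,0,0,-1,-0.15,0,1],[0,0,0,-1,-0.15,0,1],[0,0,0,-1,-0.15,0,1],[0,0,0,-1,-0.15,0,1],[0,0,0,-1,-0.15,0,1],[0,0,0,-1,-0.15,0,1],[0,0,0,-1,-0.15,0,1],[0,0,0,-1,-0.15,0,1],[0,0,0,-1,-0.15,0,1],[0,0,0,-1,-0.15,0,1],[0,0,0,-1,-0.15,0,1]]
  ],
  "squeeze": 25
}}

```text
t: 3.9
eef_pos: [0.3697, -0.318, 0.4049]
ee_rot: [-3.141, -0.0, -1.699]
force: [-0.3, 0.3, -0.3]
width: 0.0874
```

>>> {"name": "carry_out", "arguments": {
  "targets": [
    [[0,0,0,-0.95,-0.24,0,1],[0,0,0,-0.95,-0.24,0,1],[0,0,0,-0.95,-0.24,0,1],[0,0,0,-0.95,-0.24,0,1],[0,0,0,-0.95,-0.24,0,1],[0,0,0,-0.95,-0.24,0,1],[0,0,0,-0.95,-0.24,0,1],[0,0,0,-0.95,-0.24,0,1],[0,0,0,-0.95,-0.24,0,1],[0,0,0,-0.95,-0.24,0,1],[0,0,0,-0.09,-0.8,0,1],[0,0,0,-0.09,-0.8,0,1],[0,0,0,-0.09,-0.8,0,1],[0,0,0,-0.09,-0.8,0,1],[0,0,0,-0.09,-0.8,0,1],[0,0,0,0,0,0,1]]
  ]
}}

```text
t: 5.9
eef_pos: [0.5609, -0.0925, 0.4039]
ee_rot: [3.141, -0.0, -1.699]
force: [-0.6, -0.1, -0.5]
width: 0.0876
```

```bash
python3 - <<'E'
from h import *
print(arm.get_state()); save('scene','scene1.png')
E
```

```text
{'t': 5.9, 'q': array([ 1.80754920e-01,  1.85098831e-01, -2.28391596e-01,  2.12877939e-04,
       -1.15819701e+00, -3.08610860e-01]), 'qd': array([ 0.00573501, -0.02987748, -0.0349086 , -0.00883114, -0.0037609 ,
        0.00014883]), 'joint_efforts': array([  0.04462768, -42.90849566,  29.42089856,   7.00721338,
         0.09804981,   0.06443148]), 'eef_pos': array([ 0.56085833, -0.09251953,  0.40394177]), 'ee_rot': array([ 3.14080284e+00, -4.56392521e-04, -1.69856664e+00]), 'force': array([-0.57683232, -0.06890402, -0.51331517]), 'moment': array([-0.00148202,  0.16828386,  0.0022056 ]), 'width': 0.08759019213534049}
```

View pics/scene1.png

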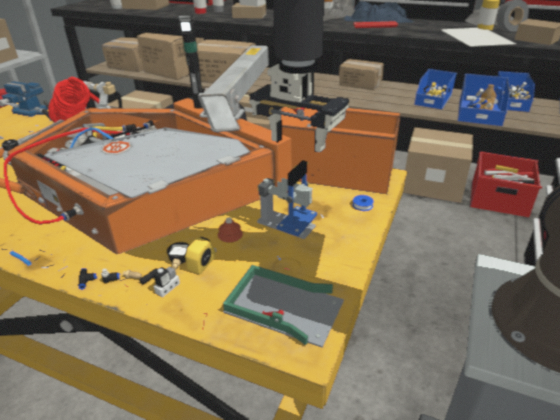

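>>> {"name": "carry_out", "arguments": {
  "targets": [
    [[0,0,0,0,0,0.5,0.2],[0,0,0,0,0,0.6,0.2],[0,0,0,0,0,0.6,0.2],[0,0,0,0,0,0.6,0.2],[0,0,0,0,0,0.6,0.2],[0,0,0,0,0,0.48,0.2],[0,0,0,0,0,0,0.2],[0,0,0,0,0,0,-1],[0,0,0,0,0,0,-1],[0,0,0,0,0,0,-1],[0,0,0,0,0,0,-1]]
  ],
  "squeeze": 58
}}

```text
t: 7.32
eef_pos: [0.5597, -0.0921, 0.3205]
ee_rot: [-3.141, 0.0, -1.696]
force: [0.4, 0.4, 1.5]
width: 0.0183
```

```bash
python3 - <<'E'
from h import *
s=arm.get_state();print(s['eef_pos'],s['force'],s['moment'],s['width']); save('scene','scene2.png')
E
python3 -c "
import cv2;i=cv2.imread('pics/scene2.png')[80:260,200:400];cv2.imwrite('pics/scene2z.png',cv2.resize(i,None,fx=3.3,fy=3.3,interpolation=2))"
```

```text
[ 0.55968665 -0.09205626  0.3205461 ] [0.38010726 0.36534609 1.46053814] [-0.06559119 -0.45049199 -0.06649904] 0.01826879823656475
```

View pics/scene2z.png

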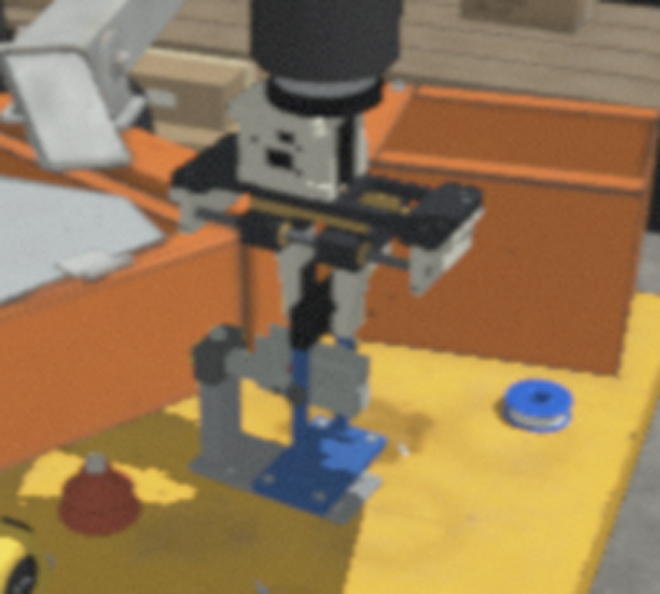

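>>> {"name": "carry_out", "arguments": {
  "targets": [
    [[0,0,0,0,0,0,-1],[0,0,0,0,0,-0.02,-1],[0,0,0,0,-0.1,0,-1],[0,0,0,0,-0.1,0,-1],[0,0,0,0,-0.1,0,-1],[0,0,0,0,0,0,-1]]
  ]
}}

```text
t: 8.12
eef_pos: [0.5651, -0.0932, 0.3205]
ee_rot: [3.136, -0.001, -1.697]
force: [-9.3, 2.0, 10.3]
width: 0.0157
```

```bash
cat > st.py <<'E'
from station import arm
import numpy as np
s=arm.get_state();print(s['t'],np.round(s['eef_pos'],4),np.round(s['ee_rot'],4),'F',np.round(s['force'],2),'M',np.round(s['moment'],2),s['width'])
E
python3 st.py
```

```text
8.125 [ 0.5651 -0.0932  0.3205] [ 3.1359e+00 -1.1000e-03 -1.6968e+00] F [-9.29  1.98 10.28] M [ 1.05  4.04 -0.03] 0.015670789396144223
```

>>> {"name": "carry_out", "arguments": {
  "targets": [
    [[0,0,0,0,0,-0.04,-1],[0,0,0,0,0,0,-1]]
  ]
}}

```text
t: 8.38
eef_pos: [0.5664, -0.0931, 0.3208]
ee_rot: [3.139, -0.0, -1.697]
force: [-2.0, 0.6, -2.8]
width: 0.0157
```

```bash
python3 st.py
```

```text
8.375 [ 0.5664 -0.0931  0.3208] [ 3.1394e+00 -2.0000e-04 -1.6969e+00] F [-2.01  0.65 -2.77] M [ 0.19  0.75 -0.  ] 0.015672705472229893
```

>>> {"name": "carry_out", "arguments": {
  "targets": [
    [[0,0,0,0,-0.08,0,-1],[0,0,0,0,-0.08,0,-1],[0,0,0,0,-0.08,0,-1],[0,0,0,0,0,0,-1]]
  ]
}}

```text
t: 8.88
eef_pos: [0.5731, -0.0937, 0.3214]
ee_rot: [3.141, -0.0, -1.697]
force: [-1.1, -0.6, -6.2]
width: 0.016
```

```bash
python3 st.py
```

```text
8.875 [ 0.5731 -0.0937  0.3214] [ 3.1413 -0.     -1.6966] F [-1.13 -0.59 -6.18] M [ 0.06  0.05 -0.  ] 0.015966875272658807
```

>>> {"name": "carry_out", "arguments": {
  "targets": [
    [[0,0,0,0,-0.08,0,-1],[0,0,0,0,-0.08,0,-1],[0,0,0,0,0,0,-1]]
  ]
}}

```text
t: 9.25
eef_pos: [0.5765, -0.0943, 0.3213]
ee_rot: [3.14, -0.0, -1.697]
force: [-4.8, 0.3, -5.0]
width: 0.0154
```

```bash
python3 st.py
```

```text
9.25 [ 0.5765 -0.0943  0.3213] [ 3.1402e+00 -3.0000e-04 -1.6966e+00] F [-4.79  0.28 -5.01] M [ 0.13  1.73 -0.04] 0.015417836131671124
```

>>> {"name": "carry_out", "arguments": {
  "targets": [
    [[0,0,0,0,-0.06,0,-1],[0,0,0,0,-0.06,0,-1],[0,0,0,0,0,0,-1]]
  ]
}}

```text
t: 9.62
eef_pos: [0.5796, -0.0947, 0.3216]
ee_rot: [3.141, -0.0, -1.697]
force: [-5.7, -0.1, -3.9]
width: 0.0157
```

```bash
python3 st.py
```

```text
9.625 [ 0.5796 -0.0947  0.3216] [ 3.1405e+00 -2.0000e-04 -1.6966e+00] F [-5.74 -0.15 -3.87] M [ 0.26  2.25 -0.02] 0.015670561187149663
```

>>> {"name": "carry_out", "arguments": {
  "targets": [
    [[0,0,0,0,-0.06,0,-1],[0,0,0,0,-0.06,0,-1],[0,0,0,0,0,0,-1]]
  ]
}}

```text
t: 10.0
eef_pos: [0.5824, -0.0951, 0.3217]
ee_rot: [3.14, -0.0, -1.697]
force: [-7.0, -0.0, -2.0]
width: 0.0157
```

```bash
python3 st.py
```

```text
10.0 [ 0.5824 -0.0951  0.3217] [ 3.1400e+00 -3.0000e-04 -1.6966e+00] F [-7.   -0.02 -1.96] M [0.38 2.77 0.04] 0.015664401682411375
```

>>> {"name": "carry_out", "arguments": {
  "targets": [
    [[0,0,0,0,-0.06,0,-1],[0,0,0,0,-0.06,0,-1],[0,0,0,0,0,0,-1]]
  ]
}}

```text
t: 10.38
eef_pos: [0.5845, -0.0954, 0.3215]
ee_rot: [3.138, -0.0, -1.697]
force: [-9.3, 2.5, 0.5]
width: 0.0153
```

```bash
python3 st.py
```

```text
10.375 [ 0.5845 -0.0954  0.3215] [ 3.1375e+00 -5.0000e-04 -1.6969e+00] F [-9.27  2.5   0.55] M [0.93 4.29 0.03] 0.015326630711337226
```

>>> {"name": "carry_out", "arguments": {
  "targets": [
    [[0,0,0,0,-0.06,0,-1],[0,0,0,0,0,0,-1]]
  ]
}}

```text
t: 10.62
eef_pos: [0.5851, -0.0956, 0.3212]
ee_rot: [3.135, -0.001, -1.697]
force: [-13.6, 3.4, 2.0]
width: 0.0158
```

```bash
python3 st.py
```

```text
10.625 [ 0.5851 -0.0956  0.3212] [ 3.1353e+00 -7.0000e-04 -1.6971e+00] F [-13.59   3.44   2.  ] M [ 1.38  5.65 -0.06] 0.01579699345766157
```

>>> {"name": "carry_out", "arguments": {
  "targets": [
    [[0,0,0,0,0,-0.1,-1],[0,0,0,0,0,-0.15,-1],[0,0,0,0,0,0,-1]]
  ]
}}

```text
t: 11.0
eef_pos: [0.5852, -0.0956, 0.3263]
ee_rot: [3.135, -0.0, -1.698]
force: [-10.6, 1.3, -6.6]
width: 0.0154
```

```bash
python3 st.py
```

```text
11.0 [ 0.5852 -0.0956  0.3263] [ 3.1347e+00 -5.0000e-04 -1.6975e+00] F [-10.57   1.26  -6.65] M [ 0.85  4.37 -0.04] 0.015376828261530055
```

>>> {"name": "carry_out", "arguments": {
  "targets": [
    [[0,0,0,0,0,-0.15,-1],[0,0,0,0,0,-0.15,-1],[0,0,0,0,0,-0.15,-1],[0,0,0,0,0,0,-1]]
  ]
}}

```text
t: 11.5
eef_pos: [0.5853, -0.0955, 0.3375]
ee_rot: [3.135, -0.0, -1.697]
force: [-10.0, 1.9, -7.0]
width: 0.0158
```

```bash
python3 st.py
```

```text
11.5 [ 0.5853 -0.0955  0.3375] [ 3.1347e+00 -3.0000e-04 -1.6975e+00] F [-9.98  1.86 -6.98] M [ 0.95  4.36 -0.09] 0.01576734738811407
```

>>> {"name": "carry_out", "arguments": {
  "targets": [
    [[0,0,0,0,0,-0.15,-1],[0,0,0,0,0,-0.15,-1],[0,0,0,0,0,-0.15,-1],[0,0,0,0,0,-0.15,-1],[0,0,0,0,0,-0.15,-1],[0,0,0,0,0,0,-1]]
  ]
}}

```text
t: 12.25
eef_pos: [0.5877, -0.0955, 0.3586]
ee_rot: [-3.14, 0.0, -1.696]
force: [0.5, 0.6, -5.0]
width: 0.0156
```

```bash
python3 st.py
```

```text
12.25 [ 0.5877 -0.0955  0.3586] [-3.1399e+00  3.0000e-04 -1.6964e+00] F [ 0.55  0.61 -4.97] M [ 0.04  0.13 -0.02] 0.015561827323416039
```

>>> {"name": "carry_out", "arguments": {
  "targets": [
    [[0,0,0,0,0.3,0,-1],[0,0,0,0,0.5,0,-1],[0,0,0,0,0.65,0,-1],[0,0,0,0,0.65,0,-1],[0,0,0,0,0.65,0,-1],[0,0,0,0,0.65,0,-1],[0,0,0,0,0.65,0,-1],[0,0,0,0,0.65,0,-1],[0,0,0,0,0,0,-1]]
  ]
}}

```text
t: 13.38
eef_pos: [0.4693, -0.0808, 0.3581]
ee_rot: [-3.142, 0.0, -1.696]
force: [0.4, -0.0, -6.5]
width: 0.0156
```

```bash
python3 st.py; python3 - <<'E'
from h import *
save('scene','scene3.png');save('top','top3.png')
E
```

```text
13.375 [ 0.4693 -0.0808  0.3581] [-3.1415e+00  3.0000e-04 -1.6962e+00] F [ 0.42 -0.05 -6.49] M [-0.1   0.09  0.05] 0.015573285110170637
```

View pics/scene3.png

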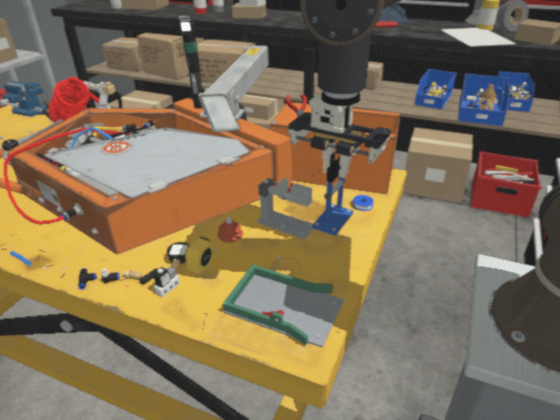

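```bash
python3 - <<'E'
from h import *
for n in('top','scene'):
    img=cv2.imread(f'pics/{n}3.png'); d=np.load(f'pics/{n}3.png.npy'); C=cloud(n,d);x,y,z=C[...,0],C[...,1],C[...,2]
    hsv=cv2.cvtColor(img,cv2.COLOR_BGR2HSV)
    blue=(img[...,0].astype(int)-img[...,2]>30)
    m=(d>0)&blue&(abs(x-.47)<.08)&(abs(y+.081)<.075)&(z>.045)&(z<.085)
    p=C[m]; z5=np.percentile(p[:,2],[5,50,95]); r=cv2.minAreaRect((p[:,:2]*1000).astype(np.float32))
    print(n,m.sum(),r,z5,p.min(0),p.max(0))
E
```

```text
Traceback (most recent call last):
IndexError: index -1 is out of bounds for axis 0 with size 0
```

```bash
python3 -c "
import cv2;i=cv2.imread('pics/scene3.png')[90:270,230:430];cv2.imwrite('pics/scene3z.png',cv2.resize(i,None,fx=3.3,fy=3.3,interpolation=2))
i=cv2.imread('pics/top3.png')[150:320,170:420];cv2.imwrite('pics/top3z.png',cv2.resize(i,None,fx=3,fy=3,interpolation=2))"
```

```text
(no output)
```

View pics/scene3z.png

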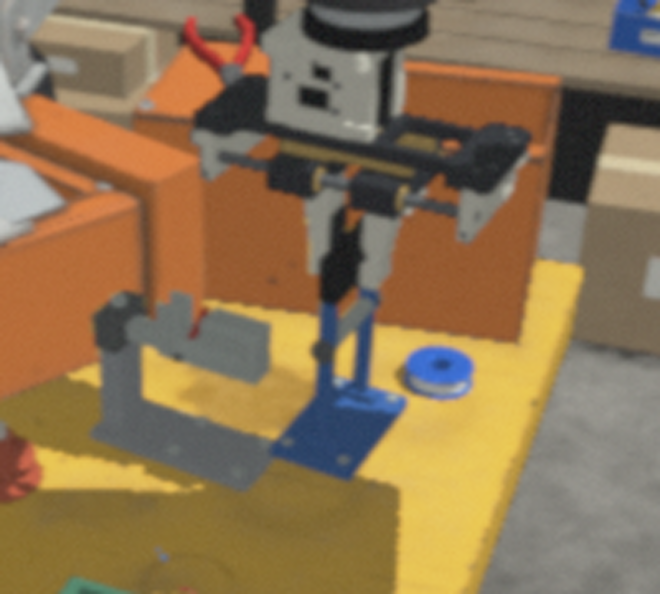

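View pics/top3z.png

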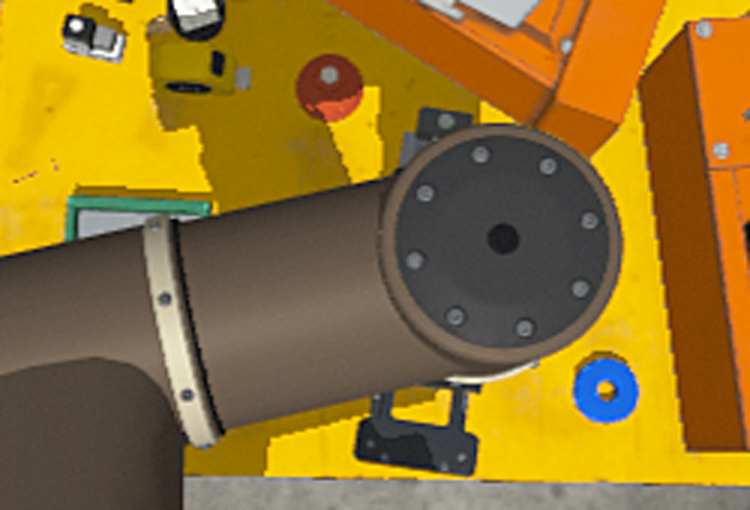

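```bash
cat > pl.py <<'E'
from h import *
import sys
def plate(f,cx,cy,zlo,zhi,n='scene'):
    img=cv2.imread(f'pics/{f}.png'); d=np.load(f'pics/{f}.png.npy'); C=cloud(n,d);x,y,z=C[...,0],C[...,1],C[...,2]
    blue=(img[...,0].astype(int)-img[...,2]>30)
    m=(d>0)&blue&(abs(x-cx)<.08)&(abs(y-cy)<.075)&(z>zlo)&(z<zhi)
    # keep largest component
    k,l,s,_=cv2.connectedComponentsWithStats(m.astype(np.uint8)); m=l==1+np.argmax(s[1:,4])
    p=C[m]; r=cv2.minAreaRect((p[:,:2]*1000).astype(np.float32))
    A=np.c_[p[:,:2],np.ones(len(p))]
    for _ in range(4):
        f_=np.linalg.lstsq(A,p[:,2],rcond=None)[0]; e=abs(A@f_-p[:,2])<.004; p=p[e];A=A[e]
    r2=cv2.minAreaRect((p[:,:2]*1000).astype(np.float32))
    print(m.sum(),r,r2,'plane',f_,'z',np.percentile(p[:,2],[5,50,95]))
E
python3 -c "
from pl import *
plate('scene3',.47,-.08,.045,.09)"
```

```text
617 ((465.81854248046875, -77.62188720703125), (102.37458801269531, 56.487884521484375), 80.09300231933594) ((464.9679260253906, -77.3125), (102.80656433105469, 56.12601852416992), 78.83808898925781) plane [ 0.03267477 -0.007359    0.04992265] z [0.06342739 0.06557178 0.06789396]
```

>>> {"name": "carry_out", "arguments": {
  "targets": [
    [[0,0,-0.36,0,0,-0.3,-1],[0,0,-0.36,0,0,-0.3,-1],[0,0,0,-0.4,0.08,0,-1],[0,0,0,-0.8,0.16,0,-1],[0,0,0,-0.8,0.16,0,-1],[0,0,0,-0.8,0.16,0,-1],[0,0,0,-0.8,0.16,0,-1],[0,0,0,-0.8,0.16,0,-1],[0,0,0,-0.8,0.16,0,-1],[0,0,0,-0.8,0.16,0,-1],[0,0,0,-0.8,0.16,0,-1],[0,0,0,-0.8,0.16,0,-1],[0,0,0,-0.8,0.16,0,-1],[0,0,0,-0.8,0.16,0,-1],[0,0,0,-0.35,0.08,0,-1],[0,0,0,0,0,0,-1],[0,0,0,0,0,0,-1]]
  ]
}}

```text
t: 15.6
eef_pos: [0.4287, 0.1587, 0.3727]
ee_rot: [3.141, -0.0, -1.596]
force: [0.7, 0.3, -5.5]
width: 0.0157
```

```bash
python3 st.py; python3 - <<'E'
from h import *
save('scene','scene4.png')
from pl import *
plate('scene4',.428,.16,.03,.12)
i=cv2.imread('pics/scene4.png')[140:360,200:400];cv2.imwrite('pics/scene4z.png',cv2.resize(i,None,fx=2.7,fy=2.7,interpolation=2))
E
```

```text
15.6 [0.4287 0.1587 0.3727] [ 3.1413e+00 -4.0000e-04 -1.5963e+00] F [ 0.73  0.29 -5.48] M [0.01 0.09 0.  ] 0.015672874590700384
1280 ((428.62493896484375, 160.49343872070312), (100.97437286376953, 60.15009307861328), 89.07457733154297) ((428.0473327636719, 160.59027099609375), (100.8106918334961, 58.73375701904297), 89.41475677490234) plane [ 0.04948597 -0.01664256  0.06283221] z [0.07878863 0.0805017  0.0828327 ]
```

View pics/scene4z.png

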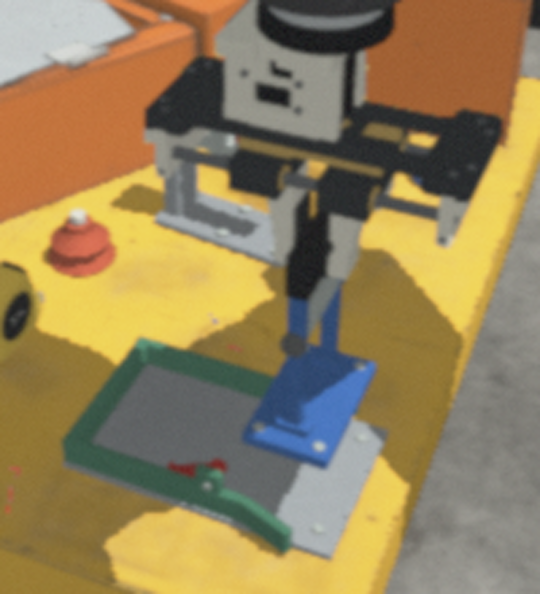

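```bash
python3 - <<'E'
from h import *
from scipy.optimize import minimize
img=cv2.imread('pics/scene4.png'); d=np.load('pics/scene4.png.npy'); C=cloud('scene',d);x,y,z=C[...,0],C[...,1],C[...,2]
i0=cv2.imread('pics/scene0.png');d0=np.load('pics/scene0.png.npy');C0=cloud('scene',d0)
hsv=cv2.cvtColor(i0,cv2.COLOR_BGR2HSV); fl=(d0>0)&(hsv[...,1]<60)&(C0[...,0]>.42)&(C0[...,0]<.56)&(abs(C0[...,1]-.155)<.035)&(C0[...,2]<.02)
p=C0[fl];A=np.c_[p[:,:2],np.ones(len(p))];print('floor plane',np.linalg.lstsq(A,p[:,2],rcond=None)[0],np.median(p[:,2]))
# plate outline fit
blue=(img[...,0].astype(int)-img[...,2]>30)&(d>0)&(abs(x-.428)<.08)&(abs(y-.16)<.075)&(z>.06)&(z<.12)
m=arm.camera_model('scene');K=np.array(m['camera_matrix']);T=np.linalg.inv(np.array(m['world_from_camera']))
def proj(P):
    q=(np.c_[P,np.ones(len(P))]@T.T)[:,:3]; q=q@K.T; return q[:,:2]/q[:,2:]
S=8
def mask(px):
    M=np.zeros((420*1,560),np.uint8); out=np.zeros((420,560),np.float32)
    B=np.zeros((200*S,200*S),np.uint8); h=cv2.convexHull(((px-[230,200])*S).astype(np.int32)); cv2.fillConvexPoly(B,h,255)
    return cv2.resize(B,(200,200),interpolation=cv2.INTER_AREA)/255.
tgt=blue.astype(float)[200:400,230:430]
import sys
print(blue.sum())
ks=np.array([[sx*.03,sy*.05] for sx in(-1,1) for sy in(-1,1)])
zt=.0802
pts=np.argwhere(blue)
def quad(v,zt,zb):
    c,s=np.cos(v[2]),np.sin(v[2]);R=np.array([[c,-s],[s,c]]);q=ks@R.T+v[:2]
    return np.vstack([np.c_[q,np.full(4,zt)],np.c_[q,np.full(4,zb)]])
# only penalise region z plausible; ignore legs above: restrict target to blue with z<.09
tg=(blue&(z<.09)).astype(float)[200:400,230:430] if True else 0
ign=(~blue[200:400,230:430])&(d[200:400,230:430]<np.inf)&((z[200:400,230:430]>.09))
ign|=(blue&(z>=.09))[200:400,230:430]
def cost(v):
    mm=mask(proj(quad(v,.0800,.0700))-[0,0])
    return (abs(mm-tg)*(~ign)).sum()
# shift for crop
def mask(px):
    B=np.zeros((200*S,200*S),np.uint8); h=cv2.convexHull(np.round((px-[230,200]+.5)*S).astype(np.int32)); cv2.fillConvexPoly(B,h,255)
    return cv2.resize(B,(200,200),interpolation=cv2.INTER_AREA)/255.
best=None
for y0 in(.157,.1605,.164):
    r=minimize(cost,[.428,y0,-.02],method='Nelder-Mead',options=dict(initial_simplex=[[.428,y0,-.02],[.433,y0,-.02],[.428,y0+.005,-.02],[.428,y0,.03]],xatol=1e-5,fatol=.1)); print(r.x,np.degrees(r.x[2]),r.fun)
# rack: same style with floor mask (scene0): floor between walls, grey region + line fits on inner edge of floor
g=(abs(hsv[...,0].astype(int)-75)<20)&(hsv[...,1]>80)&(d0>0)&(C0[...,0]>.40)&(C0[...,1]>.05)
tg2=g.astype(float)[200:400,180:380]
def rack(v):
    # straight walls + end wall tops/sides, t = thickness
    c,s=np.cos(v[2]),np.sin(v[2]);R=np.array([[c,-s],[s,c]]);t=v[3]
    boxes=[(-.1,.03+t,.053,.053+t),(-.1,.03+t,-.053-t,-.053),(.03,.03+t,-.053-t,.053+t)]
    B=np.zeros((200*S,200*S),np.uint8)
    for a,b,e,f in boxes:
        q=np.array([[a,e],[a,f],[b,e],[b,f]])@R.T+v[:2]
        px=proj(np.vstack([np.c_[q,np.full(4,.027)],np.c_[q,np.full(4,.006)]]))
        cv2.fillConvexPoly(B,cv2.convexHull(np.round((px-[180,200]+.5)*S).astype(np.int32)),255)
    return cv2.resize(B,(200,200),interpolation=cv2.INTER_AREA)/255.
def cost2(v):
    c,s=np.cos(v[2]),np.sin(v[2]); u=(C0[...,0]-v[0])*c+(C0[...,1]-v[1])*s; ok=(u>-.095)[200:400,180:380]
    red=((hsv[...,0]<12)|(hsv[...,0]>170))[200:400,180:380]&(hsv[...,1]>100)[200:400,180:380]
    return (abs(rack(v)-tg2)*ok*(~red)).sum()
for y0 in(.155,.159):
    v0=np.array([.552,y0,-.03,.007]);sx=[v0]+[v0+np.eye(4)[i]*[.005,.005,.03,.002][i] for i in range(4)]
    r=minimize(cost2,v0,method='Nelder-Mead',options=dict(initial_simplex=sx,xatol=1e-5,fatol=.1,maxiter=600)); print('rack',r.x,np.degrees(r.x[2]),r.fun)
E
```

```text
floor plane [ 0.00062067 -0.00027714  0.00602536] 0.006263699630503716
1281
[ 0.42937903  0.15690688 -0.01825551] -1.0459637389834806 117.5843137254902
[ 0.42927856  0.15636876 -0.0144764 ] -0.8294367468753407 118.18039215686275
[ 0.42919116  0.15665322 -0.01468357] -0.8413064802323164 115.85098039215686
rack [ 0.55707178  0.15563472 -0.02462689  0.0028766 ] -1.41101687033089 305.3686274509804
rack [ 0.5572427   0.15577542 -0.0207904   0.00311227] -1.19120209217848 305.3450980392157
```

>>> {"name": "carry_out", "arguments": {
  "targets": [
    [[0,0,0,-0.05,0.6,0,-1],[0,0,0,0,0,0.4,-1],[0,0,0,0,0,0.5,-1],[0,0,0,0,0,0.5,-1],[0,0,0,0,0,0.5,-1],[0,0,0,0,0,0.3,-1],[0,0,0,0,0,0.1,-1],[0,0,0,0,0,0,-1]]
  ]
}}

```text
t: 16.65
eef_pos: [0.4139, 0.1608, 0.3154]
ee_rot: [-3.142, -0.0, -1.596]
force: [-0.6, 0.7, -6.3]
width: 0.0158
```

```bash
python3 st.py; python3 - <<'E'
from h import *
save('scene','scene5.png')
from pl import *
plate('scene5',.413,.16,.01,.04)
i=cv2.imread('pics/scene5.png')[200:360,200:400];cv2.imwrite('pics/scene5z.png',cv2.resize(i,None,fx=3.5,fy=3.5,interpolation=2))
E
```

```text
16.65 [0.4139 0.1608 0.3154] [-3.1416e+00 -1.0000e-04 -1.5959e+00] F [-0.57  0.71 -6.32] M [ 0.02  0.09 -0.04] 0.015759094513176045
1121 ((414.02001953125, 166.2063751220703), (109.21968078613281, 60.440006256103516), 87.50272369384766) ((414.0091857910156, 165.95773315429688), (108.721923828125, 60.440006256103516), 87.50272369384766) plane [ 0.01181088 -0.00297255  0.01843116] z [0.02059672 0.02277383 0.02479279]
```

View pics/scene5z.png

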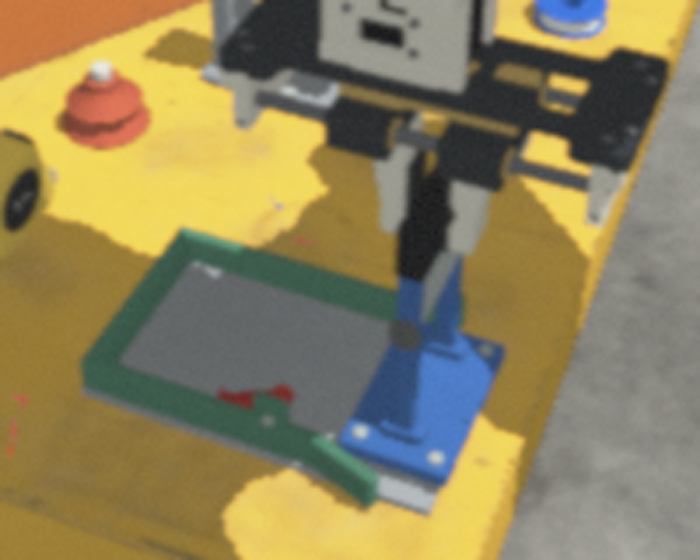

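>>> {"name": "carry_out", "arguments": {
  "targets": [
    [[0,0,0,0,0,0.16,-1],[0,0,0,0,0,0.08,-1],[0,0,0,0,0,0,-1]]
  ]
}}

```text
t: 17.08
eef_pos: [0.4137, 0.1606, 0.3093]
ee_rot: [3.141, -0.0, -1.596]
force: [0.0, -0.0, -5.7]
width: 0.0157
```

```bash
python3 st.py
```

```text
17.075 [0.4137 0.1606 0.3093] [ 3.1414e+00 -2.0000e-04 -1.5960e+00] F [ 0.03 -0.03 -5.72] M [ 0.01  0.06 -0.04] 0.015690757159630298
```

>>> {"name": "carry_out", "arguments": {
  "targets": [
    [[0,0,0,0,0,0.04,-1],[0,0,0,0,0,0,-1]]
  ]
}}

```text
t: 17.32
eef_pos: [0.414, 0.1609, 0.3089]
ee_rot: [-3.141, 0.0, -1.596]
force: [-1.9, -0.2, 0.5]
width: 0.0158
```

```bash
python3 st.py
```

```text
17.325 [0.414  0.1609 0.3089] [-3.1409e+00  4.0000e-04 -1.5957e+00] F [-1.87 -0.17  0.54] M [ 0.02  0.66 -0.02] 0.01584136850339076
```

>>> {"name": "carry_out", "arguments": {
  "targets": [
    [[0,0,0,0,-0.2,-0.01,-1],[0,0,0,0,-0.3,0,-1],[0,0,0,0,-0.3,0,-1],[0,0,0,0,-0.2,0,-1],[0,0,0,0,0,0,-1]]
  ]
}}

```text
t: 17.95
eef_pos: [0.4397, 0.1603, 0.3088]
ee_rot: [-3.14, 0.001, -1.596]
force: [1.5, -0.3, -1.4]
width: 0.0154
```

```bash
python3 st.py
```

```text
17.95 [0.4397 0.1603 0.3088] [-3.1403e+00  5.0000e-04 -1.5960e+00] F [ 1.47 -0.35 -1.42] M [ 0.17 -0.29  0.08] 0.015403112516861774
```

>>> {"name": "carry_out", "arguments": {
  "targets": [
    [[0,0,0,0,-0.2,0,-1],[0,0,0,0,-0.25,0,-1],[0,0,0,0,-0.25,0,-1],[0,0,0,0,-0.25,0,-1],[0,0,0,0,-0.25,0,-1],[0,0,0,0,-0.2,0,-1],[0,0,0,0,0,0,-1]]
  ]
}}

```text
t: 18.82
eef_pos: [0.4745, 0.1593, 0.3087]
ee_rot: [-3.141, 0.0, -1.596]
force: [-1.4, 0.9, 0.7]
width: 0.0155
```

```bash
python3 st.py; python3 - <<'E'
from h import *
save('scene','scene6.png')
i=cv2.imread('pics/scene6.png')[200:360,200:400];cv2.imwrite('pics/scene6z.png',cv2.resize(i,None,fx=3.5,fy=3.5,interpolation=2))
E
```

```text
18.825 [0.4745 0.1593 0.3087] [-3.1406e+00  2.0000e-04 -1.5958e+00] F [-1.39  0.93  0.66] M [ 0.07  0.41 -0.01] 0.015534154511472054
```

View pics/scene6z.png

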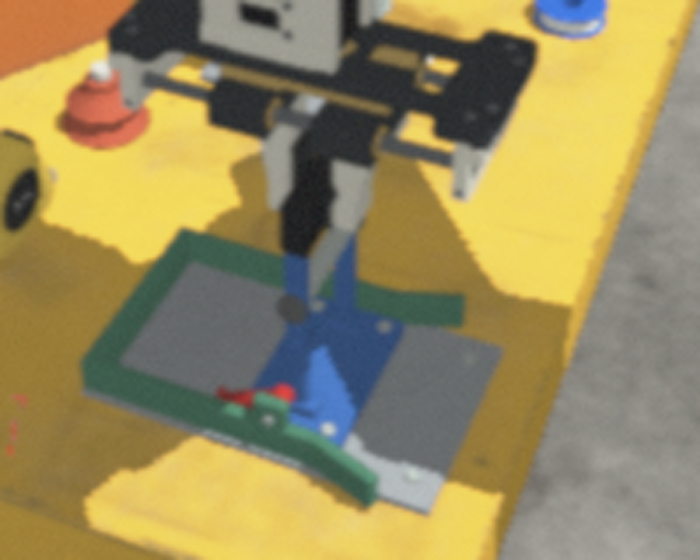

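>>> {"name": "carry_out", "arguments": {
  "targets": [
    [[0,0,0,0,-0.2,0,-1],[0,0,0,0,-0.25,0,-1],[0,0,0,0,-0.25,0,-1],[0,0,0,0,-0.25,0,-1],[0,0,0,0,-0.25,0,-1],[0,0,0,0,0,0,-1]]
  ]
}}

```text
t: 19.62
eef_pos: [0.5043, 0.1586, 0.3087]
ee_rot: [-3.141, 0.0, -1.596]
force: [-2.7, 2.8, 2.9]
width: 0.016
```

```bash
python3 st.py; python3 - <<'E'
from h import *
save('scene','scene7.png')
i=cv2.imread('pics/scene7.png')[200:360,200:400];cv2.imwrite('pics/scene7z.png',cv2.resize(i,None,fx=3.5,fy=3.5,interpolation=2))
E
```

```text
19.625 [0.5043 0.1586 0.3087] [-3.1406e+00  4.0000e-04 -1.5959e+00] F [-2.68  2.79  2.93] M [ 0.37  0.96 -0.02] 0.016033144792789944
```

View pics/scene7z.png

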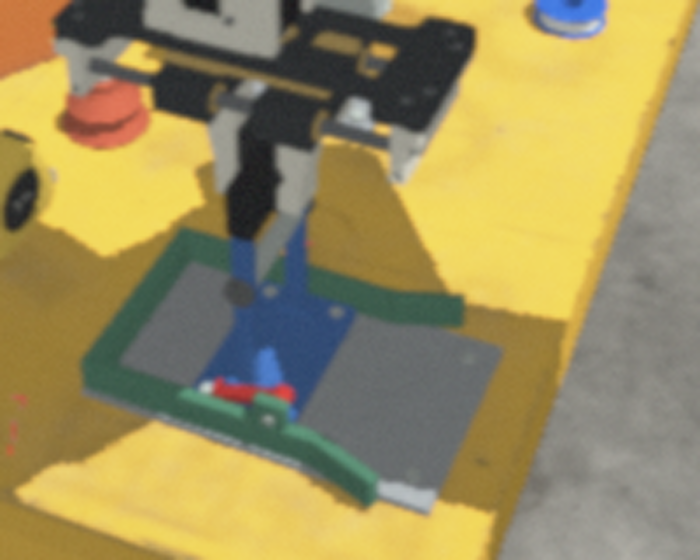

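>>> {"name": "carry_out", "arguments": {
  "targets": [
    [[0,0,0,-0.05,-0.1,-0.015,-1],[0,0,0,0,-0.25,0,-1],[0,0,0,0,-0.25,0,-1],[0,0,0,0,-0.25,0,-1],[0,0,0,0,-0.25,0,-1],[0,0,0,0,-0.25,0,-1],[0,0,0,0,-0.2,0,-1],[0,0,0,0,0,0,-1]]
  ]
}}

```text
t: 20.68
eef_pos: [0.5433, 0.1588, 0.3088]
ee_rot: [-3.14, 0.0, -1.596]
force: [1.4, -0.2, -1.9]
width: 0.0156
```

```bash
python3 st.py
```

```text
20.675 [0.5433 0.1588 0.3088] [-3.1405e+00  2.0000e-04 -1.5960e+00] F [ 1.37 -0.19 -1.9 ] M [ 0.18 -0.63  0.13] 0.015594177455704057
```

>>> {"name": "carry_out", "arguments": {
  "targets": [
    [[0,0,0,0,-0.1,0,-1],[0,0,0,0,-0.1,0,-1],[0,0,0,0,-0.1,0,-1],[0,0,0,0,0,0,-1]]
  ]
}}

```text
t: 21.18
eef_pos: [0.5502, 0.1584, 0.3088]
ee_rot: [3.142, -0.0, -1.596]
force: [-0.4, 1.3, -3.0]
width: 0.0156
```

```bash
python3 st.py
```

```text
21.175 [0.5502 0.1584 0.3088] [ 3.1415e+00 -2.0000e-04 -1.5960e+00] F [-0.45  1.3  -2.98] M [ 0.06  0.31 -0.09] 0.01563238210408577
```

>>> {"name": "carry_out", "arguments": {
  "targets": [
    [[0,0,0,0,-0.08,0,-1],[0,0,0,0,-0.08,0,-1],[0,0,0,0,0,0,-1]]
  ]
}}

```text
t: 21.55
eef_pos: [0.5543, 0.1584, 0.3088]
ee_rot: [-3.141, -0.0, -1.596]
force: [0.6, -0.2, -4.9]
width: 0.016
```

```bash
python3 st.py; python3 - <<'E'
from h import *
save('scene','scene8.png')
i=cv2.imread('pics/scene8.png')[200:360,200:400];cv2.imwrite('pics/scene8z.png',cv2.resize(i,None,fx=3.5,fy=3.5,interpolation=2))
E
```

```text
21.55 [0.5543 0.1584 0.3088] [-3.1415e+00 -1.0000e-04 -1.5960e+00] F [ 0.56 -0.21 -4.87] M [ 0.03 -0.1   0.03] 0.015972104830012327
```

View pics/scene8z.png

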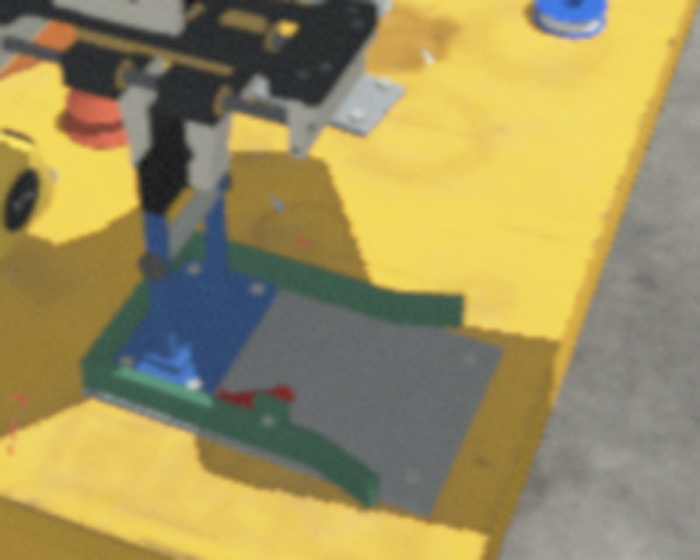

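>>> {"name": "carry_out", "arguments": {
  "targets": [
    [[0,0,0,0,-0.06,0,-1],[0,0,0,0,-0.06,0,-1],[0,0,0,0,0,0,-1]]
  ]
}}

```text
t: 21.98
eef_pos: [0.5562, 0.1583, 0.309]
ee_rot: [3.139, -0.0, -1.596]
force: [-6.0, 1.4, 2.1]
width: 0.0155
```

```bash
python3 st.py
```

```text
21.975 [0.5562 0.1583 0.309 ] [ 3.1392e+00 -5.0000e-04 -1.5962e+00] F [-6.04  1.41  2.11] M [ 0.69  2.94 -0.01] 0.015480220675343144
```

>>> {"name": "carry_out", "arguments": {
  "targets": [
    [[0,0,0,0,0.02,0,-1],[0,0,0,0,0,0,-0.5],[0,0,0,0,0,0,0],[0,0,0,0,0,0,0.2],[0,0,0,0,0,0,0.2],[0,0,0,0,0,-0.4,0.2],[0,0,0,0,0,-0.8,0.2],[0,0,0,0,0,-1,0.2],[0,0,0,0,0,-1,0.2],[0,0,0,0,0,-1,0.2],[0,0,0,0,0,0,0.2]]
  ],
  "squeeze": 20
}}

```text
t: 23.35
eef_pos: [0.557, 0.1585, 0.4171]
ee_rot: [-3.137, 0.002, -1.596]
force: [-0.6, 0.2, -0.8]
width: 0.0524
```

```bash
python3 st.py; python3 - <<'E'
from h import *
save('scene','scene9.png')
i=cv2.imread('pics/scene9.png')[200:360,200:400];cv2.imwrite('pics/scene9z.png',cv2.resize(i,None,fx=3.5,fy=3.5,interpolation=2))
from pl import *
plate('scene9',.553,.157,.008,.03)
E
```

```text
23.35 [0.557  0.1585 0.4171] [-3.1372e+00  2.3000e-03 -1.5956e+00] F [-0.57  0.24 -0.85] M [ 0.05  0.09 -0.06] 0.05242131132941845
913 ((553.2076416015625, 157.44786071777344), (67.1250228881836, 111.22357940673828), 1.123619794845581) ((553.4078369140625, 151.75120544433594), (99.562255859375, 60.952964782714844), 88.82562255859375) plane [0.00900604 0.00539254 0.01047898] z [0.01437301 0.01629072 0.01829961]
```

View pics/scene9z.png

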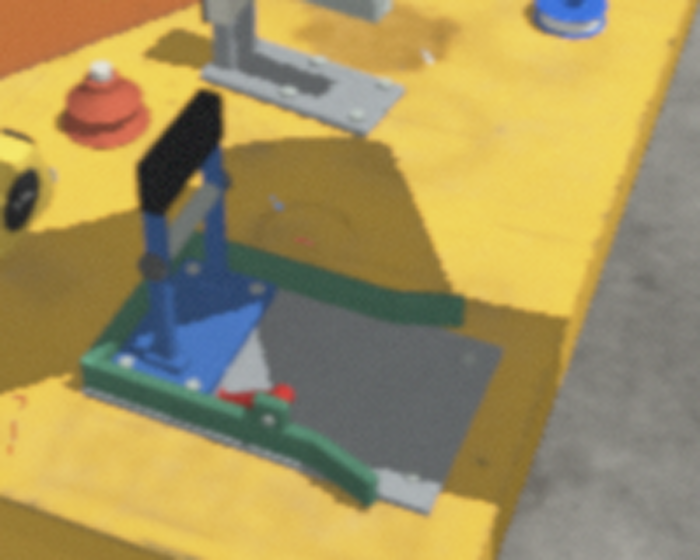

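View pics/scene9.png

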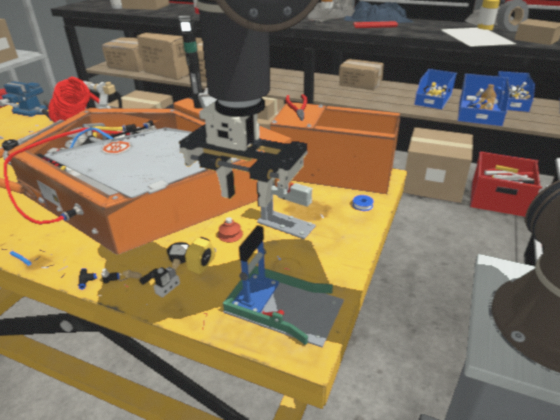

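```bash
python3 - <<'E'
from h import *
for f in('scene0','scene7','scene8','scene9'):
    i=cv2.imread(f'pics/{f}.png')[290:330,255:300]; h=cv2.cvtColor(i,cv2.COLOR_BGR2HSV)
    m=((h[...,0]<8)|(h[...,0]>172))&(h[...,1]>140); p=np.argwhere(m); print(f,len(p),p.mean(0)+[290,255],p.min(0)+[290,255],p.max(0)+[290,255])
E
```

```text
scene0 24 [312.875      273.33333333] [311 264] [315 282]
scene7 55 [311.54545455 270.52727273] [309 262] [314 283]
scene8 21 [312.80952381 273.23809524] [311 264] [315 282]
scene9 30 [312.56666667 274.9       ] [310 264] [315 283]
```

>>> {"name": "carry_out", "arguments": {
  "targets": [
    [[0,0,0,0,0,0,0.2],[0,0,0,0,0,0,0.2]]
  ]
}}

```text
t: 23.65
eef_pos: [0.5564, 0.1583, 0.4133]
ee_rot: [3.14, -0.001, -1.596]
force: [-0.1, 0.3, 0.2]
width: 0.0527
```

The red catch mask is back to its down position (scene8 matches scene0). Handing in.

```bash
python3 -c "
from station import arm
print(arm.job_done())"
```

```text
the job is handed in; nothing more can be done
None
```

I took the yoke off the hook and parked it in the rack against the end stop, then handed the job in at about 23.7 s. No verdict was reported.

- **Unhooking:** I pinched the handle and pressed the pin back about 25 mm. The resistance rose gradually, then jumped to about 14 N, which I took as the firm stop. I lifted about 38 mm while still pressing and came out toward -x. The wrist force stayed under about 14 N throughout.
- **Parking:** I set the yoke down in the flared mouth and slid it in. The camera showed the catch lifted as the plate passed under it. I felt the end stop at about 6 N, then opened the fingers and rose about 10 cm clear.
- **Last checks:**
  - The final picture shows the yoke upright at the end of the rack.
  - The catch's red pixels were back where they started in the picture before release, and within about 2 pixels in the final one.
  - The wrist read close to zero force after release.
  - The cup, spool and tape measure looked unmoved; I did not measure them.

**What disagreed:** the two cameras differed by about 4 mm sideways. The slide brushed the right wall with about 3 N until I shifted over by about 1 mm. The end stop came about 3 mm further in than the images suggested. After release, the image fit of the plate's sideways position was unreliable: its two versions differed by about 6 mm.

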